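# Lock the connector in its cam clamp

### The job

Two identical cam clamps stand on the bench; one has a small black connector lying loose in its nest, the other is empty. Turn the black bar knob of the clamp that holds the connector clockwise (seen from above) until the off-centre lobe presses the connector firmly against the sprung jaw, and let go so that it stays clamped. Leave the empty clamp's knob as it is.

Things in the scene. Friction and masses are not known exactly. Their poses are not given: they have to be found in the camera images.
- loaded_cam (a joint): Cam angle (rad) of the clamp with the connector; grows as its knob turns CLOCKWISE from above, 0 to 1.92, starts at 0 to 0.3. At 0 the lobe points 110 deg anticlockwise of the way from pivot to connector, at 1.92 straight at it. Connector meets the jaw at about 1.0, then the clamp force grows from 4 N to 16 N at 1.92; 1.5 is a good clamp. Friction (0.08 N m) holds the knob where it is left.
- loaded_knob (a point): Knob of that clamp: point on the vertical pivot axis, 44 mm above the bench. An upright black bar 42 mm long, 12 mm thick, from 28 to 56 mm above the bench, centred on the pivot. Turns with the knob: x along the bar towards the lobe, y across the 12 mm, z up. Under it a steel eccentric disc, radius 20 mm, centre 8 mm from the pivot along x, 11 to 22 mm above the bench.
- loaded_clamp: The clamp that holds the connector, fixed: light grey metal plate 120 x 84 x 10 mm, origin at the centre of its underside on the bench, x along its length from cam to jaw, z up. Pivot at x = -27 mm, sprung steel jaw's face at x = +10 mm. Only the knob stands higher than 25 mm.
- connector_mid (a point): Centre of the loose black connector, 34 x 12 x 12 mm, 12 g, x along its length. It lies on the loaded clamp's plate, 16 mm above the bench, between cam and jaw, length across the clamp, centre 27 to 29 mm from the pivot at the start, 31 to 34 mm when clamped. A white connector on the bench is not needed.
- empty_cam (a joint): Cam angle (rad) of the other clamp, identical but empty; same sense and travel, starts at 0 to 0.3. Leave it alone.
- empty_knob (a point): Knob of the empty clamp, same point and axes as loaded_knob. Leave it alone.
Not all that is in view belongs to the job. What is shaped like the loaded_clamp but purple is not meant.

How it is judged:
At the end, for the whole second after the job is handed in: The lobe of the loaded clamp bears on the connector with more than 2 N (cam beyond 0.9 rad), the connector still lies flat in its nest (tilt under 10 degrees, centre within 40 mm of the pivot), and the empty clamp's cam is below 0.6 rad (contact force between connector and loaded_cam above 2 N and value of joint loaded_cam above 0.9 rad and horizontal distance between connector_mid and loaded_knob below 0.04 m and angle between connector_mid's own z axis and vertical below 0.17 rad and value of joint empty_cam below 0.6 rad); the robot touches nothing.
It fails at once if the empty clamp's knob is turned (value of joint empty_cam above 0.6 rad).
It fails at once if the connector is lifted out of its nest (height (world z) of connector_mid above 0.035 m).
It also fails if it takes over 32 s, if anything falls off the work surface, if the arm or the gripper's body presses on something with over 40 N, if the wrist force passes 120 N, or if a joint passes its speed limit or range.

### The arm

A 7-joint arm with a two-finger parallel gripper is mounted at the origin on a cart in front of the work surface, level with it; the furniture and walls round the work are solid. World frame = base frame: x ahead of the robot, y to its left, z up, the work surface at z = 0. Lengths are in m, angles in rad, forces in N, time in s.
With the tool pointing down it reaches from about 0.425 to 0.925 m from the base axis. Payload 6.8 kg.
Tool frame: the origin (TCP) lies on the centre line of the jaws, within the pads' length; the fingertips stand 19 mm ahead of it and the grasp point (between the pads) is the TCP; z points along the fingers, y is the line along which they close (so a half turn about z gives the same grasp; the last joint's range is limited). The gripper opens to 85 mm and grips with 20 to 120 N. Pads are 22 mm wide; open, the fingers measure 114 mm over their backs; the gripper's body (76 mm by 85 mm) begins 54 mm behind the grasp point. The pads swing forward as they close: fully open they stand 13 mm farther back than shut.
Start: joints at [-1.285, 0.477, 0.022, 1.555, -0.011, 1.109, -0.083], TCP at [0.259, 0.623, 0.25] pointing down, gripper open.
Joint ranges: [-2.96, 2.96], [-0.34, 2.1], [-1.41, 1.46], [0.24, 2.44], [-1.37, 4.51], [0.17, 1.92], [-2.96, 2.96]. Speed limits (rad/s): [2.39, 2.39, 3.14, 3.14, 3.14, 3.14, 3.14].

### API

Orientations are given as a rotation vector (axis times angle).
In Python, from bench import r gives the robot as it stands. The module is installed in compiled form; this text tells all that it offers.
- The arm moves only by the tool arm_command, never from a script. Its argument "rows" is a list of rows, each an object of numbers: "fingers": the opening, from -1 (shut) to 1 (fully open); "x", "y", "z": the shift along the tool's x, y, z in m; "ax", "ay", "az": the turn, a rotation vector about the tool's x, y, z in degrees. In form: [{"fingers": .., "x": .., "y": .., "z": .., "ax": .., "ay": .., "az": ..}, ...]. A call has 1 to 10 rows; each row shifts and turns the commanded pose from where the row before left it, along the tool's axes as they then stand; what a row does not reach is not made up. A row lasts 1/12 s, in which the tool goes at most 41.7 mm and 7.16 degrees, less where a joint would pass 70% of its speed; a pose out of reach is approached as far as the arm can. A call is refused whole if a number of a shift passes 0.0417 or a number of a turn 7.16, either way. A call with a gripper value outside its range is refused whole. The fingers move at their own pace and stop on an object; "grip_force" is the grip in N (left out, the last holds). Time passes only in rows, so rows that do not move let the fingers close. It gives the time, the measured TCP pose, the force, the opening and the grip force at its end, in the units of the state.
- r.get_obs(): the state, without advancing time (a new reading comes with each control period).
- r.grab_frame(name): name is "side" or "top" or "wrist"; returns a dict with "frame" (400x640x3 uint8, red, green, blue), "depth" (400x640 float32, m along the optical axis (not along the pixel's ray), 0 where there is no reading), "K" (3x3 intrinsics, pixels), "distortion" ([k1, k2, p1, p2, k3] as OpenCV has them; the pictures are not rectified), "world_from_camera" (4x4, takes a point from camera to world coordinates). Camera axes: x right, y down, z forward; pixel columns grow to the right and rows downward; lengths in m; the calibration is good to about 2 mm. A picture is of the moment at which its call begins.
- r.hand_in(): hands the job in; it is judged then, once.
The state is a dict: "clock": time; "joints": joint angles; "qvel": joint speeds; "tau": joint torques, N m; "tcp_pos": TCP position; "orientation": TCP orientation; "contact_force": force on the tool from outside, world axes, zero at the start; "moment": the same for the moment, N m; "grip_width": finger opening in m; "gripper_force": force on a finger pad.
Only numpy, scipy, OpenCV 4.12 (cv2) and the standard library are available. Lean on these libraries where they do the work, as an engineer would, in place of code of your own. Each camera call takes 0.05 s, during which the arm holds its last target. There are 200 camera calls.

## Working session

There is one attempt and no reset: what is moved stays moved. The work goes in short steps, Python scripts to look and compute and a tool call to move; the robot and the scene stay as the last step left them, time stands still between calls to the robot, and variables do not carry over. Pictures are saved under pics/ and viewed, at most 10 in all, crops included, and the job is handed in when it is done.

Besides the shell and the picture viewer there is one more tool, called after "Emit:" as name(argument=value, ...) on one line, values as JSON. arm_command: Moves the arm, as the interface text tells. Its arguments: {"type":"object","properties":{"rows":{"type":"array"},"grip_force":{"type":"number"}},"required":["rows"]}

```bash
mkdir -p pics; python3 - <<'E'
from bench import r
import cv2,numpy as np
for n in ("top","side"):
    f=r.grab_frame(n); cv2.imwrite(f"pics/{n}0.png",f["frame"][:,:,::-1]); np.savez(f"{n}0.npz",**f)
    print(n,f["K"].round(1).tolist(),f["distortion"],f["world_from_camera"].round(3).tolist())
o=r.get_obs(); print(o["clock"],o["tcp_pos"],o["orientation"],o["grip_width"])
E
```

```text
top [[426.4, 0.0, 326.7], [0.0, 426.4, 195.0], [0.0, 0.0, 1.0]] [-0.03441577  0.          0.          0.          0.        ] [[0.002, -0.989, 0.145, 0.366], [-1.0, 0.002, 0.028, -0.02], [-0.028, -0.145, -0.989, 1.03], [0.0, 0.0, 0.0, 1.0]]
side [[373.7, 0.0, 322.2], [0.0, 373.7, 197.1], [0.0, 0.0, 1.0]] [0.02290584 0.         0.         0.         0.        ] [[-0.998, -0.028, 0.065, 0.456], [-0.07, 0.536, -0.842, 0.696], [-0.011, -0.844, -0.536, 0.517], [0.0, 0.0, 0.0, 1.0]]
0.1 [0.25882316 0.62287977 0.24942792] [-6.14516601e-01 -3.08074144e+00  2.53585424e-03] 0.08531078668364685
```

View pics/top0.png

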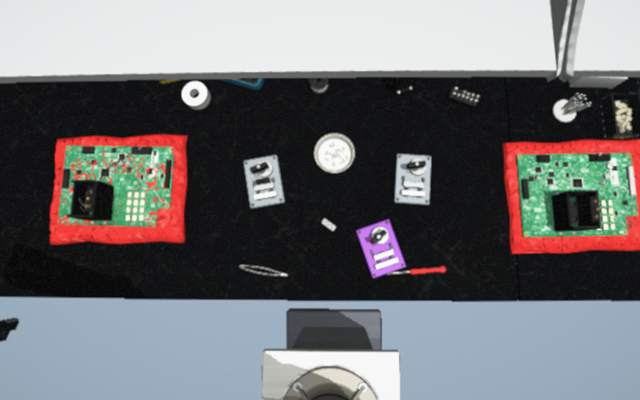

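View pics/side0.png

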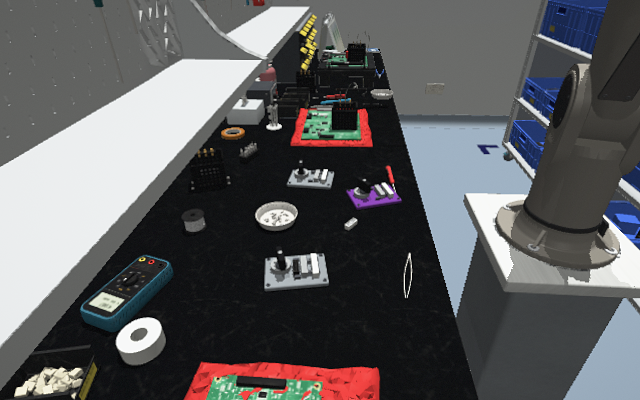

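The top view shows the grey clamps at about (264,181) and (413,179), with the purple decoy at (382,248). I'll zoom in to see which one is loaded.

```bash
cat > h.py <<'E'
import numpy as np,cv2
def ray(f,uv,z):
    p=cv2.undistortPoints(np.float64(uv).reshape(-1,1,2),f["K"],f["distortion"]).reshape(-1,2)
    T=f["world_from_camera"]; d=np.c_[p,np.ones(len(p))]@T[:3,:3].T; o=T[:3,3]
    return o+d*((z-o[2])/d[:,2])[:,None]
def cloud(f):
    h,w=f["depth"].shape; v,u=np.mgrid[:h,:w]
    p=cv2.undistortPoints(np.stack([u,v],-1).reshape(-1,1,2).astype(float),f["K"],f["distortion"]).reshape(-1,2)
    P=np.c_[p,np.ones(len(p))]*f["depth"].reshape(-1,1)
    T=f["world_from_camera"]; return (P@T[:3,:3].T+T[:3,3]).reshape(h,w,3)
E
python3 - <<'E'
from h import *
t=dict(np.load("top0.npz"));s=dict(np.load("side0.npz"))
c=lambda f,x,y,w,h,k:cv2.resize(f["frame"][y:y+h,x:x+w,::-1],(400,300),interpolation=cv2.INTER_CUBIC)
im=np.vstack([np.hstack([c(t,224,151,80,60,0),c(t,374,149,80,60,0)]),np.hstack([c(s,250,235,88,66,0),c(s,275,145,68,51,0)])])
cv2.imwrite("pics/crop.png",im)
C=cloud(t)
hsv=cv2.cvtColor(t["frame"],cv2.COLOR_RGB2HSV)
m=((hsv[...,1]<70)&(hsv[...,2]>110)).astype(np.uint8)
m=cv2.morphologyEx(m,cv2.MORPH_CLOSE,np.ones((9,9)))
for x,y in((264,181),(413,179)):
    n,l,st,ce=cv2.connectedComponentsWithStats(m); k=np.bincount(l[y-20:y+20,x-12:x+12].ravel()).argmax()
    cs=cv2.findContours((l==k).astype(np.uint8),0,2)[0][0]
    b=cv2.boxPoints(cv2.minAreaRect(cs)); w=ray(t,b,.01)
    print(w.round(4).tolist(),w.mean(0).round(4),np.linalg.norm(np.diff(w,axis=0),axis=1).round(3))
    reg=C[y-30:y+30,x-20:x+20].reshape(-1,3); q=reg[(reg[:,2]>.045)&(reg[:,2]<.07)]
    print(len(q),q.mean(0),q.min(0),q.max(0))
print("shelf",C[50,200],C[70,264],C[70,413],"side",cloud(s)[100,150])
E
```

```text
[[0.6028, 0.2178, 0.01], [0.6168, 0.1329, 0.01], [0.4976, 0.1112, 0.01], [0.4837, 0.1946, 0.01]] [0.5502 0.1642 0.01  ] [0.086 0.121 0.085]
105 [0.57492854 0.16883795 0.05455265] [0.56425492 0.14963492 0.04520138] [0.58802176 0.18852799 0.06171838]
[[0.4963, -0.1527, 0.01], [0.6175, -0.1613, 0.01], [0.6128, -0.2457, 0.01], [0.4919, -0.2357, 0.01]] [ 0.5546 -0.1988  0.01  ] [0.121 0.085 0.121]
103 [ 0.58010411 -0.20014481  0.05496138] [ 0.57304314 -0.22110714  0.04709905] [ 0.58865043 -0.17955709  0.06211393]
shelf [0.75882757 0.24580489 0.27221526] [0.71641445 0.12103129 0.27124536] [ 0.71398706 -0.16004087  0.27001126] side [ 0.87085341 -0.04682798  0.27114744]
```

View pics/crop.png

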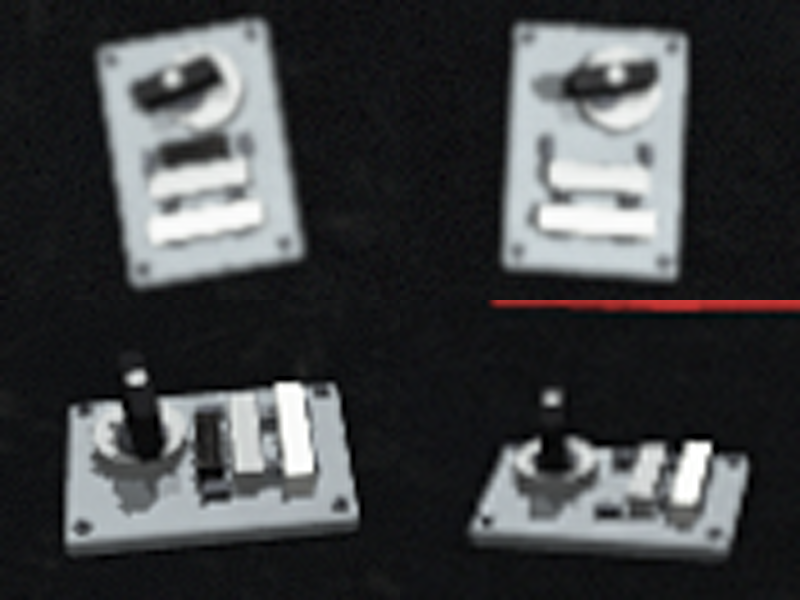

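The loaded clamp is the left one in the top view, with the black connector between cam and jaw. Next I'll fit the bar's yaw and work out the approach in tool axes.

```bash
cat >> h.py <<'E'
def bar(f,xy=(.577,.169)):
    C=cloud(f).reshape(-1,3); q=C[(C[:,2]>.042)&(C[:,2]<.066)&(np.hypot(C[:,0]-xy[0],C[:,1]-xy[1])<.035)]
    (c,s,a)=cv2.minAreaRect(q[:,:2].astype(np.float32)*1000)
    vx,vy,x0,y0=cv2.fitLine(q[:,:2].astype(np.float32),cv2.DIST_HUBER,0,.01,.001).ravel()
    return len(q),q.mean(0).round(4),np.array(c).round(1),np.array(s).round(1),a,np.degrees(np.arctan2(vy,vx))
def goto(o,p):
    from scipy.spatial.transform import Rotation as R
    Rm=R.from_rotvec(o["orientation"]).as_matrix()
    return (Rm.T@(np.array(p)-o["tcp_pos"])).round(4), np.degrees(np.arctan2(Rm[1,0],Rm[0,0])).round(2), Rm[:,2].round(4)
E
python3 - <<'E'
from h import *
from bench import r
for n in("top0","side0"): print(bar(dict(np.load(n+".npz"))))
print(goto(r.get_obs(),(.577,.169,.2)))
E
```

```text
(110, array([0.5748, 0.1686, 0.054 ]), array([575.7, 169.6]), array([13.3, 41.4]), 21.16631507873535, np.float32(-67.049805))
(134, array([0.5757, 0.1757, 0.0527]), array([577.1, 170.1]), array([11.9, 43.7]), 20.83643913269043, np.float32(-67.27273))
(array([-0.468, -0.297,  0.05 ]), np.float64(157.44), array([-5.0e-04, -1.6e-03, -1.0e+00]))
```

Emit:
arm_command(rows=[{"fingers":1,"x":-0.0234,"y":-0.0149,"z":0.0025},{"fingers":1,"x":-0.0234,"y":-0.0149,"z":0.0025},{"fingers":1,"x":-0.0234,"y":-0.0149,"z":0.0025},{"fingers":1,"x":-0.0234,"y":-0.0149,"z":0.0025},{"fingers":1,"x":-0.0234,"y":-0.0149,"z":0.0025},{"fingers":1,"x":-0.0234,"y":-0.0149,"z":0.0025},{"fingers":1,"x":-0.0234,"y":-0.0149,"z":0.0025},{"fingers":1,"x":-0.0234,"y":-0.0149,"z":0.0025},{"fingers":1,"x":-0.0234,"y":-0.0149,"z":0.0025},{"fingers":1,"x":-0.0234,"y":-0.0149,"z":0.0025}])

```text
validation failed for argument at $.ro...
```

Emit:
arm_command(rows=[{"fingers":1,"x":-0.0234,"y":-0.0149,"z":0.0025},{"fingers":1,"x":-0.0234,"y":-0.0149,"z":0.0025},{"fingers":1,"x":-0.0234,"y":-0.0149,"z":0.0025},{"fingers":1,"x":-0.0234,"y":-0.0149,"z":0.0025},{"fingers":1,"x":-0.0234,"y":-0.0149,"z":0.0025},{"fingers":1,"x":-0.0234,"y":-0.0149,"z":0.0025},{"fingers":1,"x":-0.0234,"y":-0.0149,"z":0.0025},{"fingers":1,"x":-0.0234,"y":-0.0149,"z":0.0025},{"fingers":1,"x":-0.0234,"y":-0.0149,"z":0.0025},{"fingers":1,"x":-0.0234,"y":-0.0149,"z":0.0025}])

```text
validation failed for argument at $.ro...
```

Emit:
arm_command(rows=[{"fingers":1,"az":5.75},{"fingers":1,"az":5.75},{"fingers":1,"az":5.75},{"fingers":1,"az":5.75},{"fingers":1,"az":5.75},{"fingers":1,"az":5.75},{"fingers":1,"az":5.75},{"fingers":1,"az":5.75},{"fingers":1},{"fingers":1}])

```text
validation failed for argument at $.ro...
```

```bash
python3 - <<'E'
from h import *
from bench import r
o=r.get_obs();print(goto(o,(.5765,.1695,.05)),o["tcp_pos"],o["joints"].__repr__(),o["clock"],o["contact_force"])
f=r.grab_frame("wrist");cv2.imwrite("pics/w1.png",f["frame"][:,:,::-1]);print(bar(f))
E
```

```text
(array([-0.4673, -0.2965,  0.2   ]), np.float64(157.44), array([-5.0e-04, -1.6e-03, -1.0e+00])) [0.25882316 0.62287977 0.24942792] array([-1.28511766,  0.47772688,  0.02235772,  1.55632643, -0.01146064,
        1.10928984, -0.08311827]) 0.1 [ 1.07819546 -0.33401657 -0.5160896 ]Traceback (most recent call last):
  File "<stdin>", line 4, in <module>
  File "h.py", line 14, in bar
    vx,vy,x0,y0=cv2.fitLine(q[:,:2].astype(np.float32),cv2.DIST_HUBER,0,.01,.001).ravel()
                ~~~~~~~~~~~^^^^^^^^^^^^^^^^^^^^^^^^^^^^^^^^^^^^^^^^^^^^^^^^^^^^^^
cv2.error: OpenCV(4.12.0) /io/opencv/modules/imgproc/src/linefit.cpp:50: error: (-215:Assertion failed) count > 0 in function 'fitLine2D_wods'
```

View pics/w1.png

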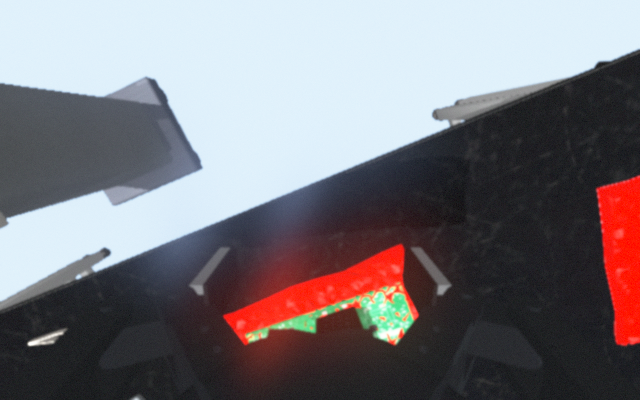

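The rows were refused, so the arm has not moved; the wrist view still shows the red-cushioned board below. Rows probably need all seven keys, so I'll try one full call.

Emit:
arm_command(rows=[{"fingers":1,"x":-0.0234,"y":-0.0149,"z":0.0025,"ax":0,"ay":0,"az":0},{"fingers":1,"x":-0.0234,"y":-0.0149,"z":0.0025,"ax":0,"ay":0,"az":0},{"fingers":1,"x":-0.0234,"y":-0.0149,"z":0.0025,"ax":0,"ay":0,"az":0},{"fingers":1,"x":-0.0234,"y":-0.0149,"z":0.0025,"ax":0,"ay":0,"az":0},{"fingers":1,"x":-0.0234,"y":-0.0149,"z":0.0025,"ax":0,"ay":0,"az":0},{"fingers":1,"x":-0.0234,"y":-0.0149,"z":0.0025,"ax":0,"ay":0,"az":0},{"fingers":1,"x":-0.0234,"y":-0.0149,"z":0.0025,"ax":0,"ay":0,"az":0},{"fingers":1,"x":-0.0234,"y":-0.0149,"z":0.0025,"ax":0,"ay":0,"az":0},{"fingers":1,"x":-0.0234,"y":-0.0149,"z":0.0025,"ax":0,"ay":0,"az":0},{"fingers":1,"x":-0.0234,"y":-0.0149,"z":0.0025,"ax":0,"ay":0,"az":0}])

```text
clock: 0.98
tcp_pos: [0.4184, 0.3946, 0.225]
orientation: [-0.615, -3.081, 0.0]
contact_force: [-0.1, 0.7, -0.9]
grip_width: 0.0854
gripper_force: 0.0
```

Emit:
arm_command(rows=[{"fingers":1,"x":-0.0234,"y":-0.0149,"z":0.0025,"ax":0,"ay":0,"az":0},{"fingers":1,"x":-0.0234,"y":-0.0149,"z":0.0025,"ax":0,"ay":0,"az":0},{"fingers":1,"x":-0.0234,"y":-0.0149,"z":0.0025,"ax":0,"ay":0,"az":0},{"fingers":1,"x":-0.0234,"y":-0.0149,"z":0.0025,"ax":0,"ay":0,"az":0},{"fingers":1,"x":-0.0234,"y":-0.0149,"z":0.0025,"ax":0,"ay":0,"az":0},{"fingers":1,"x":-0.0234,"y":-0.0149,"z":0.0025,"ax":0,"ay":0,"az":0},{"fingers":1,"x":-0.0234,"y":-0.0149,"z":0.0025,"ax":0,"ay":0,"az":0},{"fingers":1,"x":-0.0234,"y":-0.0149,"z":0.0025,"ax":0,"ay":0,"az":0},{"fingers":1,"x":-0.0234,"y":-0.0149,"z":0.0025,"ax":0,"ay":0,"az":0},{"fingers":1,"x":-0.0234,"y":-0.0149,"z":0.0025,"ax":0,"ay":0,"az":0}])

```text
clock: 1.82
tcp_pos: [0.5773, 0.1673, 0.2]
orientation: [-0.614, -3.081, 0.0]
contact_force: [1.0, 0.3, -1.2]
grip_width: 0.0851
gripper_force: 0.0
```

Emit:
arm_command(rows=[{"fingers":1,"x":0,"y":0,"z":0,"ax":0,"ay":0,"az":5.75},{"fingers":1,"x":0,"y":0,"z":0,"ax":0,"ay":0,"az":5.75},{"fingers":1,"x":0,"y":0,"z":0,"ax":0,"ay":0,"az":5.75},{"fingers":1,"x":0,"y":0,"z":0,"ax":0,"ay":0,"az":5.75},{"fingers":1,"x":0,"y":0,"z":0,"ax":0,"ay":0,"az":5.75},{"fingers":1,"x":0,"y":0,"z":0,"ax":0,"ay":0,"az":5.75},{"fingers":1,"x":0,"y":0,"z":0,"ax":0,"ay":0,"az":5.75},{"fingers":1,"x":0,"y":0,"z":0,"ax":0,"ay":0,"az":5.75},{"fingers":1,"x":0,"y":0,"z":0,"ax":0,"ay":0,"az":0},{"fingers":1,"x":0,"y":0,"z":0,"ax":0,"ay":0,"az":0}])

```text
clock: 2.65
tcp_pos: [0.5766, 0.1687, 0.2001]
orientation: [-1.765, -2.599, 0.001]
contact_force: [-1.0, 0.2, -0.4]
grip_width: 0.0854
gripper_force: 0.0
```

```bash
python3 - <<'E'
from h import *
from bench import r
o=r.get_obs();print(goto(o,(.5765,.1695,.05)),o["tcp_pos"],o["joints"],o["clock"],o["contact_force"])
f=r.grab_frame("wrist");cv2.imwrite("pics/w2.png",f["frame"][:,:,::-1]);print(bar(f))
E
```

```text
(array([0.0008, 0.0003, 0.1501]), np.float64(111.62), array([-4.e-04, -4.e-04, -1.e+00])) [0.57661704 0.1687039  0.20005461] [-0.66411005  0.42283275  0.36131417  1.808232   -0.17993085  0.94321504
  0.15155828] 2.65 [-0.98664388  0.17985078 -0.38965876]
(491, array([0.5763, 0.1702, 0.0551]), array([576.9, 168.8]), array([11.3, 41.8]), 21.50673484802246, np.float32(-69.04087))
```

View pics/w2.png

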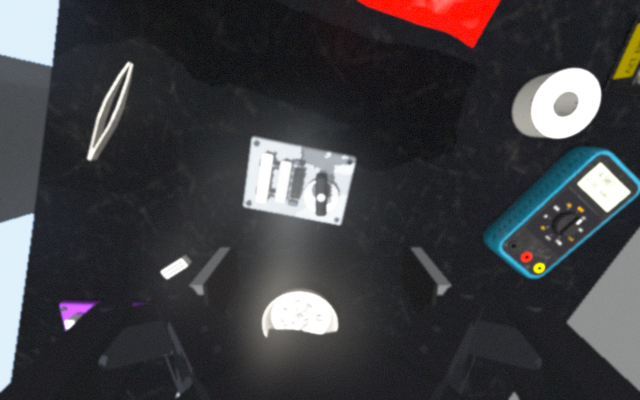

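The wrist view shows the knob at (320,190), centred between the fingers and aligned, and the connector at (298,182). Descend 150 mm, then close lightly.

Emit:
arm_command(rows=[{"fingers":1,"x":0,"y":0,"z":0.02,"ax":0,"ay":0,"az":0},{"fingers":1,"x":0,"y":0,"z":0.025,"ax":0,"ay":0,"az":0},{"fingers":1,"x":0,"y":0,"z":0.025,"ax":0,"ay":0,"az":0},{"fingers":1,"x":0,"y":0,"z":0.025,"ax":0,"ay":0,"az":0},{"fingers":1,"x":0,"y":0,"z":0.02,"ax":0,"ay":0,"az":0},{"fingers":1,"x":0,"y":0,"z":0.015,"ax":0,"ay":0,"az":0},{"fingers":1,"x":0,"y":0,"z":0.01,"ax":0,"ay":0,"az":0},{"fingers":1,"x":0,"y":0,"z":0.01,"ax":0,"ay":0,"az":0},{"fingers":1,"x":0,"y":0,"z":0,"ax":0,"ay":0,"az":0},{"fingers":1,"x":0,"y":0,"z":0,"ax":0,"ay":0,"az":0}])

```text
clock: 3.53
tcp_pos: [0.577, 0.1685, 0.0504]
orientation: [-1.769, -2.596, 0.0]
contact_force: [-1.0, -0.7, -0.4]
grip_width: 0.0851
gripper_force: 0.0
```

Emit:
arm_command(rows=[{"fingers":-1,"x":0,"y":0,"z":0,"ax":0,"ay":0,"az":0},{"fingers":-1,"x":0,"y":0,"z":0,"ax":0,"ay":0,"az":0},{"fingers":-1,"x":0,"y":0,"z":0,"ax":0,"ay":0,"az":0},{"fingers":-1,"x":0,"y":0,"z":0,"ax":0,"ay":0,"az":0},{"fingers":-1,"x":0,"y":0,"z":0,"ax":0,"ay":0,"az":0},{"fingers":-1,"x":0,"y":0,"z":0,"ax":0,"ay":0,"az":0},{"fingers":-1,"x":0,"y":0,"z":0,"ax":0,"ay":0,"az":0},{"fingers":-1,"x":0,"y":0,"z":0,"ax":0,"ay":0,"az":0},{"fingers":-1,"x":0,"y":0,"z":0,"ax":0,"ay":0,"az":0},{"fingers":-1,"x":0,"y":0,"z":0,"ax":0,"ay":0,"az":0}], grip_force=40)

```text
clock: 4.37
tcp_pos: [0.5774, 0.1689, 0.0507]
orientation: [1.769, 2.595, 0.002]
contact_force: [1.5, 0.8, 3.6]
grip_width: 0.0112
gripper_force: 42.3
```

Gripped at 11 mm. Now turn about 78° clockwise, which is positive about the tool's downward z.

Emit:
arm_command(rows=[{"fingers":-1,"x":0,"y":0,"z":0,"ax":0,"ay":0,"az":4},{"fingers":-1,"x":0,"y":0,"z":0,"ax":0,"ay":0,"az":4},{"fingers":-1,"x":0,"y":0,"z":0,"ax":0,"ay":0,"az":4},{"fingers":-1,"x":0,"y":0,"z":0,"ax":0,"ay":0,"az":4},{"fingers":-1,"x":0,"y":0,"z":0,"ax":0,"ay":0,"az":4},{"fingers":-1,"x":0,"y":0,"z":0,"ax":0,"ay":0,"az":4},{"fingers":-1,"x":0,"y":0,"z":0,"ax":0,"ay":0,"az":4},{"fingers":-1,"x":0,"y":0,"z":0,"ax":0,"ay":0,"az":4},{"fingers":-1,"x":0,"y":0,"z":0,"ax":0,"ay":0,"az":4},{"fingers":-1,"x":0,"y":0,"z":0,"ax":0,"ay":0,"az":4}])

```text
clock: 5.2
tcp_pos: [0.5775, 0.1689, 0.0507]
orientation: [2.553, 1.83, 0.002]
contact_force: [1.2, 0.3, 4.0]
grip_width: 0.011
gripper_force: 42.2
```

```bash
python3 - <<'E'
from h import *
from bench import r
o=r.get_obs();print(goto(o,(.577,.169,.05)),o["joints"],o["clock"],o["contact_force"],o["moment"])
E
```

```text
(array([-0.0001, -0.0005,  0.0007]), np.float64(71.27), array([ 1.3e-03,  5.0e-04, -1.0e+00])) [-0.73279277  0.65913271  0.46841506  1.90097621 -0.45193933  0.68560368
 -0.32017757] 5.2 [1.18146714 0.34645374 3.95658414] [ 0.20644231 -0.25587354  0.13142704]
```

Turning smoothly with low forces. Another 39°, then settle.

Emit:
arm_command(rows=[{"fingers":-1,"x":0,"y":0,"z":0,"ax":0,"ay":0,"az":5},{"fingers":-1,"x":0,"y":0,"z":0,"ax":0,"ay":0,"az":5},{"fingers":-1,"x":0,"y":0,"z":0,"ax":0,"ay":0,"az":5},{"fingers":-1,"x":0,"y":0,"z":0,"ax":0,"ay":0,"az":5},{"fingers":-1,"x":0,"y":0,"z":0,"ax":0,"ay":0,"az":5},{"fingers":-1,"x":0,"y":0,"z":0,"ax":0,"ay":0,"az":5},{"fingers":-1,"x":0,"y":0,"z":0,"ax":0,"ay":0,"az":5},{"fingers":-1,"x":0,"y":0,"z":0,"ax":0,"ay":0,"az":4},{"fingers":-1,"x":0,"y":0,"z":0,"ax":0,"ay":0,"az":0},{"fingers":-1,"x":0,"y":0,"z":0,"ax":0,"ay":0,"az":0}])

```text
clock: 6.03
tcp_pos: [0.5776, 0.1689, 0.0507]
orientation: [3.016, 0.879, 0.003]
contact_force: [2.1, 1.8, 4.5]
grip_width: 0.0114
gripper_force: 42.4
```

```bash
python3 - <<'E'
from h import *
from bench import r
o=r.get_obs();print(goto(o,(.577,.169,.05)),o["joints"],o["clock"],o["contact_force"],o["moment"])
E
```

```text
(array([-0.0005, -0.0004,  0.0007]), np.float64(32.51), array([ 1.6e-03,  4.0e-04, -1.0e+00])) [-0.85201661  0.7104116   0.64313765  1.9085813  -0.62569606  0.73081769
 -0.84589522] 6.0333 [2.14901542 1.81982701 4.53786065] [ 0.29287729 -0.44840592 -0.14413805]
```

The tool yaw puts the cam at about 1.53 rad. Release, then rise.

Emit:
arm_command(rows=[{"fingers":1,"x":0,"y":0,"z":0,"ax":0,"ay":0,"az":0},{"fingers":1,"x":0,"y":0,"z":0,"ax":0,"ay":0,"az":0},{"fingers":1,"x":0,"y":0,"z":0,"ax":0,"ay":0,"az":0},{"fingers":1,"x":0,"y":0,"z":0,"ax":0,"ay":0,"az":0},{"fingers":1,"x":0,"y":0,"z":0,"ax":0,"ay":0,"az":0},{"fingers":1,"x":0,"y":0,"z":0,"ax":0,"ay":0,"az":0},{"fingers":1,"x":0,"y":0,"z":0,"ax":0,"ay":0,"az":0},{"fingers":1,"x":0,"y":0,"z":0,"ax":0,"ay":0,"az":0},{"fingers":1,"x":0,"y":0,"z":-0.01,"ax":0,"ay":0,"az":0},{"fingers":1,"x":0,"y":0,"z":-0.01,"ax":0,"ay":0,"az":0}])

```text
clock: 6.87
tcp_pos: [0.5765, 0.1684, 0.0707]
orientation: [3.016, 0.877, -0.002]
contact_force: [0.6, -0.4, 0.2]
grip_width: 0.0853
gripper_force: 0.0
```

Emit:
arm_command(rows=[{"fingers":1,"x":0,"y":0,"z":-0.02,"ax":0,"ay":0,"az":0},{"fingers":1,"x":0,"y":0,"z":-0.025,"ax":0,"ay":0,"az":0},{"fingers":1,"x":0,"y":0,"z":-0.025,"ax":0,"ay":0,"az":0},{"fingers":1,"x":0,"y":0,"z":-0.025,"ax":0,"ay":0,"az":0},{"fingers":1,"x":0,"y":0,"z":-0.02,"ax":0,"ay":0,"az":0},{"fingers":1,"x":0,"y":0,"z":-0.015,"ax":0,"ay":0,"az":0},{"fingers":1,"x":0,"y":0,"z":0,"ax":0,"ay":0,"az":0},{"fingers":1,"x":0,"y":0,"z":0,"ax":0,"ay":0,"az":0},{"fingers":1,"x":0,"y":0,"z":0,"ax":0,"ay":0,"az":0}])

```text
clock: 7.62
tcp_pos: [0.5764, 0.1687, 0.2001]
orientation: [-3.016, -0.877, 0.001]
contact_force: [0.6, 0.1, -0.4]
grip_width: 0.0851
gripper_force: 0.0
```

```bash
python3 - <<'E'
from h import *
from bench import r
f=r.grab_frame("wrist");print(bar(f))
g=r.grab_frame("side")
c=lambda i:cv2.resize(i[:,:,::-1],(400,300),interpolation=cv2.INTER_CUBIC)
cv2.imwrite("pics/end.png",np.hstack([c(f["frame"][100:280,200:440]),c(g["frame"][235:301,250:338])]))
E
```

```text
(472, array([0.5786, 0.1699, 0.0551]), array([577.1, 168.6]), array([42. , 11.1]), 32.2719612121582, np.float32(31.738022))
```

View pics/end.png

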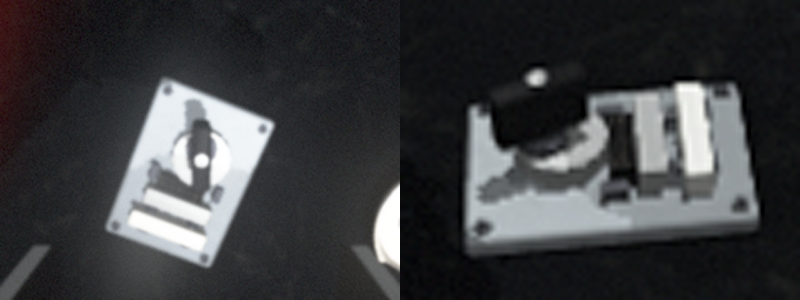

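The end picture shows the knob holding at bar yaw 32° (cam about 1.53 rad). The connector lies flat, pressed between the disc and the jaw (right crop, about (620,150)).

```bash
python3 -c "
from bench import r
print(r.hand_in())"
```

```text
the job is handed in; nothing more can be done
None
```

I turned the loaded clamp's knob clockwise to about 1.53 rad and let go; it held there with the connector flat against the jaw, the empty clamp was left alone, and the job is handed in (no verdict was returned).

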